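Seat the keyed brass die in the blocking press and slide the bed home

TASK

Set up the blocking press for the next cover: take the brass die from the rack and seat it in the pulled-out bed with its key in the key slot, feeling it in gently until it drops fully home, its shoulder flat on the seat plate. Let go of it, then push the bed all the way in under the head with the die still seated. Do not force or drop the die, and leave the other dies and the things on the bench alone.

Things in the scene. Friction and masses are not known exactly. Their poses are not given: they have to be found in the camera images.
- brass_die: Brass (gold-coloured) blocking die, 0.2 to 0.4 kg, 36 mm tall: block 60 (x) x 40 (y) x 26 mm high with upright flat sides, on a keyed steel tenon 10 mm high, set in all round so that the block has a shoulder. Origin: middle of the block's outline, at the level of the tenon's underside; z up. It stands on its tenon on the rack and is pinched across its 40 mm width (y).
- die_key (a point): Tip of the brass die's key, on its underside at x = +25 mm, y = 0 in the die's axes. Tenon in those axes: main part x = -22 to +14 mm by y = -11 to +11 mm, then the narrower key on to x = +25 mm by y = -5 to +5 mm. A red dot on the top face marks the key end.
- press: Benchtop blocking press, teal, fixed: base 440 x 240 mm, column and head 0.38 m high (foil reel to 0.45 m). Origin under the base; front (bed pulls out to it) at -x, column at +x. The head's underside, 100 mm above the table, covers x = -110 to +5 mm, y = -65 to +65 mm. A seated die passes under it with 6 mm to spare; one standing on the pocket's rim does not.
- bed (a joint): How far the press's bed is pulled out, m: 0 is fully home against its stop, under the head; 0.15 to 0.18 at the start (limit 0.19). It slides along the press's x with 7 N of friction and a little drag, stays where it is left, and gives way if pushed along x harder than that.
- seat (a point): Middle of the die seat in the bed, at the zero setting of its seat plate. Level with the plate top, 68 mm above the table; x points into the machine. NOT measured: an earlier user shifted the plate along this y by up to 12 mm and turned it about its centre by up to 0.12 rad, either way, and clamped it hard. Seated, the die's origin is 10 mm below this level; standing on the rim, level with it.
- key_slot (a point): Far end of the key slot at zero setting, 26.5 mm beyond the seat point along x. Pocket in the plate's axes: main x = -23.5 to +15.5 mm by y = -12.5 to +12.5 mm, slot on to x = +26.5 mm by y = -6.5 to +6.5 mm; 12 mm deep, 1.5 mm wider than the tenon all round, square-edged. Dark steel plate 92 x 84 x 12 mm, red mark beyond the slot. The die's key (+x) goes in it.
- bed_pull (a point): Middle of the top edge of the black pull bar on the bed's front end: an upright bar 100 mm wide (y), 14 mm thick (x, 7 mm either side of this point), 34 mm high, its top 78 mm above the table. Axes as the press: x into the machine. Pushing the bar's front face along +x slides the bed home.
- steel_die: Grey steel die, not for this job. Same outline as the brass die: 60 x 40 x 36 mm, standing on its tenon; origin at the centre of its underside.
- polymer_die: Green-faced aluminium die, not for this job. Same outline as the brass die: 60 x 40 x 36 mm, standing on its tenon; origin at the centre of its underside.
- glue_tub: White glue tub with a blue band, 100 mm across, 97 mm high; origin at the centre of its underside.
- scissors: Scissors with dark blue handles, lying, 200 mm long; origin near the pivot.
- knife: Orange and black utility knife, lying, 150 mm long; origin near its middle, underside.
- glue_brush: Flat glue brush with a blue handle, lying, 180 mm long; origin at the underside near the ferrule.
- bone_folder: Ivory bone folder, lying flat, 150 x 22 x 5 mm; origin at the centre of its underside.
Not all that is in view belongs to the job. There is more than one size of the brass_die; the job needs the largest.

How it is judged:
On the way:
1. the brass die is fully seated in the pocket of the pulled-out bed and let go (z of brass_die in the frame of seat between -0.0125 and -0.0085 m and horizontal distance between brass_die and seat below 0.018 m and angle between brass_die's own z axis and vertical below 0.035 rad and angle between the x axis of brass_die and the x axis of seat, either way round below 0.23 rad and value of joint bed above 0.1 m and contact force between the fingers and brass_die below 0.23 N), for 0.2 s.
At the end, for the whole second after the job is handed in: The bed is within 5 mm of its stop, and the brass die is at rest in it, fully seated: its origin 8.5 to 12.5 mm below the level of the seat point, within 18 mm of it sideways (the plate's adjustment included), its key end towards the machine, tilted less than 0.035 rad (z of brass_die in the frame of seat between -0.0125 and -0.0085 m and horizontal distance between brass_die and seat below 0.018 m and angle between brass_die's own z axis and vertical below 0.035 rad and angle between the x axis of brass_die and the x axis of seat, either way round below 0.23 rad and value of joint bed below 0.005 m and linear speed of brass_die below 0.01 m/s); the robot touches nothing.
It fails at once if the brass die is pressed or knocked against the press with more than 40 N while the gripper is on it (contact force between brass_die and press above 40 N and contact force between the fingers and brass_die above 1 N).
It fails at once if the brass die is dropped from more than about 30 mm (linear speed of brass_die above 0.77 m/s and contact force between the fingers and brass_die below 0.1 N).
It fails at once if another die or a thing on the bench is moved more than 20 mm (distance of any of steel_die, polymer_die, glue_tub, scissors, knife, glue_brush, bone_folder from where it was at the start of the episode above 0.02 m).
It also fails if it takes over 72 s, if anything falls off the work surface, if the arm or the gripper's body presses on something with over 40 N, if the wrist force passes 120 N, or if a joint passes its speed limit or range.

ROBOT

A 6-joint arm with a two-finger parallel gripper is mounted at the origin on the work surface. World frame = base frame: x ahead of the robot, y to its left, z up, the work surface at z = 0. Lengths are in m, angles in rad, forces in N, time in s.
With the tool pointing down it reaches from about 0.25 to 0.8 m from the base axis. Payload 3.9 kg.
Tool frame: the origin (TCP) lies at the very end of the fingers, on their centre line; the grasp point (between the pads) lies manip.grasp_offset behind it (manip.grasp_offset is the distance from the TCP to the grasp point, in m); z points along the fingers, y is the line along which they close (so a half turn about z gives the same grasp; the last joint's range is limited). The gripper opens to 85 mm and grips with 20 to 120 N. Pads are 22 mm wide; open, the fingers measure 114 mm over their backs; the gripper's body (76 mm by 85 mm) begins 54 mm behind the grasp point. The pads swing forward as they close: fully open they stand 13 mm farther back than shut.
Start: joints at [-1.189, 0.26, -0.138, 1.173, 0, 1.571], TCP at [0.196, -0.487, 0.231] pointing down, gripper open.
Joint ranges: [-2.78, 2.78], [-0.83, 1.72], [-1.28, 1.37], [-1.9, 2.12], [-1.57, 1.48], [-3.14, 3.14]. Speed limits (rad/s): [2.57, 2.57, 3.14, 3.14, 3.14, 3.14].

INTERFACE

Orientations are given as [roll, pitch, yaw] about the fixed x, y, z axes, in that order (R = Rz(yaw) Ry(pitch) Rx(roll)).
In Python, from station import status, grab_frame, manip, silhouettes, tip_of gives the robot as it stands.
- The arm moves only by the tool play_rows, never from a script. Its argument "plan" is a list of rows, each an object of numbers: "rx", "ry", "rz": the turn, a rotation vector about the world's x, y, z in degrees; "x", "y", "z": the shift along the world's x, y, z in cm; "claw": the gripper command: -1 is shut, 1 is fully open, values between are in proportion. In form: [{"rx": .., "ry": .., "rz": .., "x": .., "y": .., "z": .., "claw": ..}, ...]. A call has 1 to 10 rows; each row shifts and turns the commanded pose from where the row before left it; what a row does not reach is not made up. A row lasts 1/10 s, in which the tool goes at most 50 mm and 8.59 degrees, less where a joint would pass 70% of its speed; a pose out of reach is approached as far as the arm can. A call is refused whole if a number of a shift passes 5 or a number of a turn 8.59, either way. A call with a gripper value outside its range is refused whole. The fingers move at their own pace and stop on an object; "newtons" is the grip in N (left out, the last holds). Time passes only in rows, so rows that do not move let the fingers close. It gives the time, the measured TCP pose, the force, the opening and the grip force at its end, in the units of the state.
- status.sense(): the state, without advancing time (a new reading comes with each control period).
- grab_frame(name): name is "side" or "top"; returns a dict with "image" (480x640x3 uint8, red, green, blue), "fx", "fy", "cx", "cy" (pixels), "T" (4x4, takes a point from camera to world coordinates). Camera axes: x right, y up, looking along -z (the intrinsics and any distortion apply to the point x, -y, -z); pixel columns grow to the right and rows downward; lengths in m; the calibration is good to about 2 mm. A picture is of the moment at which its call begins. There is no depth.
- manip.close_job(): hands the job in; it is judged then, once.
Trained networks look in the newest picture that a camera, given by its name, has taken for a name from the list of things; names that differ only in an ending like _2 or _b are one class to them, and where a whole thing is asked for, a point or a joint stands for the part that bears it (a point fixed in the world has none). Each returns a list of dicts, best first, with "p" (0 to 1); they miss things now and then, are a little off and sometimes report something else, mostly with a low value. They report only what shows in the picture. A call takes as long as a camera call. They do not tell look-alikes from the thing itself.
- silhouettes(camera, target): "pixels" (480x640 bool, what is visible of it).
- tip_of(camera, target): "point" ([x, y, z] in m, in world coordinates, good to about 4 mm: a listed point, or the origin of a listed thing).
The state is a dict: "t": time; "joints": joint angles; "qd": joint speeds; "tau": joint torques, N m; "position": TCP position; "tool_rot": TCP orientation; "wrist_force": force on the tool from outside, world axes, zero at the start; "torque": the same for the moment, N m; "finger_gap": finger opening in m; "grip_force": force on a finger pad.
Only numpy, scipy, OpenCV 4.12 (cv2) and the standard library are available. Lean on these libraries where they do the work, as an engineer would, in place of code of your own. Each camera call takes 0.05 s, during which the arm holds its last target. There are 200 camera calls.

## Working session

There is one attempt and no reset: what is moved stays moved. The work goes in short steps, Python scripts to look and compute and a tool call to move; the robot and the scene stay as the last step left them, time stands still between calls to the robot, and variables do not carry over. Pictures are saved under pics/ and viewed, at most 10 in all, crops included, and the job is handed in when it is done.

Besides the shell and the picture viewer there is one more tool, called after "Emit:" as name(argument=value, ...) on one line, values as JSON. play_rows: Moves the arm, as the interface text tells. Its arguments: {"type":"object","properties":{"plan":{"type":"array","items":{"type":"object","properties":{"rx":{"type":"number"},"ry":{"type":"number"},"rz":{"type":"number"},"x":{"type":"number"},"y":{"type":"number"},"z":{"type":"number"},"claw":{"type":"number"}}}},"newtons":{"type":"number"}},"required":["plan"]}

```bash
mkdir -p pics; python3 - <<'E'
from station import *
import cv2
for c in("side","top"):
    f=grab_frame(c);cv2.imwrite(f"pics/{c}0.png",f["image"][:,:,::-1]);print(c,f["fx"],f["fy"],f["cx"],f["cy"],f["T"].round(4).tolist() if hasattr(f["T"],'round') else f["T"], [k for k in f])
    for n in("brass_die","die_key","seat","key_slot","bed_pull","steel_die","polymer_die","press","glue_tub"):
        print(n,[(round(d["p"],2),[round(float(v),4) for v in d["point"]]) for d in tip_of(c,n)[:4]])
print(status.sense(), manip.grasp_offset)
E
```

```text
side 455.6464169581469 455.6464169581469 315.837589384446 238.3260306990701 [[0.9826, 0.1065, -0.1522, 0.4278], [-0.1856, 0.5294, -0.8278, -0.8462], [-0.0075, 0.8416, 0.54, 0.6309], [0.0, 0.0, 0.0, 1.0]] ['image', 'fx', 'fy', 'cx', 'cy', 'T']
brass_die [(0.92, [0.3747, -0.2123, 0.0008]), (0.88, [0.4868, -0.4105, 0.0021]), (0.74, [0.5194, -0.2843, 0.0044]), (0.7, [0.578, 0.4134, 0.0018])]
die_key [(0.75, [0.5034, -0.4199, -0.0002]), (0.6, [0.5267, -0.257, 0.0089]), (0.57, [0.3589, -0.2247, 0.0053])]
seat [(0.79, [0.5514, 0.2032, 0.0706])]
key_slot [(0.78, [0.5561, 0.2284, 0.0653])]
bed_pull [(0.93, [0.5346, 0.0921, 0.0752]), (0.48, [0.5527, 0.204, 0.0721])]
steel_die [(0.61, [0.5486, -0.1115, 0.01])]
polymer_die [(0.8, [0.5323, -0.1927, 0.0131])]
press [(0.91, [0.5781, 0.4153, 0.006]), (0.25, [0.7965, -0.0284, 0.0011])]
glue_tub [(0.64, [0.7117, -0.2848, -0.0028])]
top 619.6090783961606 619.6090783961606 323.17690455415897 229.55026895927884 [[0.0286, 0.9947, -0.0989, 0.4402], [-0.9995, 0.0275, -0.0124, -0.0074], [-0.0096, 0.0992, 0.995, 1.5468], [0.0, 0.0, 0.0, 1.0]] ['image', 'fx', 
[... 525 characters left out ...]
0.92, [0.7149, -0.2854, -0.0015])]
{'t': 1.0, 'joints': array([-1.18897838e+00,  2.59974295e-01, -1.38076216e-01,  1.17269521e+00,
       -1.96728561e-05,  1.57081652e+00]), 'qd': array([0.00154606, 0.0013486 , 0.00015625, 0.00037125, 0.00038576,
       0.00270082]), 'tau': array([-1.17190411e-03, -4.05619562e+01,  2.54241192e+01,  1.06082894e-03,
       -3.31674910e-04,  4.40869911e-06]), 'position': array([ 0.19561535, -0.48720128,  0.23132683]), 'tool_rot': array([3.14154205e+00, 1.96718341e-05, 3.81797750e-01]), 'wrist_force': array([-0.84435951, -0.89366505, -1.0061201 ]), 'torque': array([0.00889778, 0.00712888, 0.06502747]), 'grip_force': 0.0, 'finger_gap': 0.08554939487902298} 0.0187
```

View pics/top0.png

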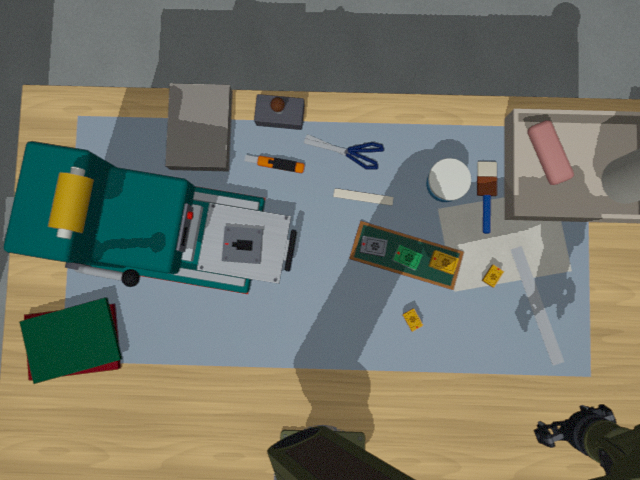

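View pics/side0.png

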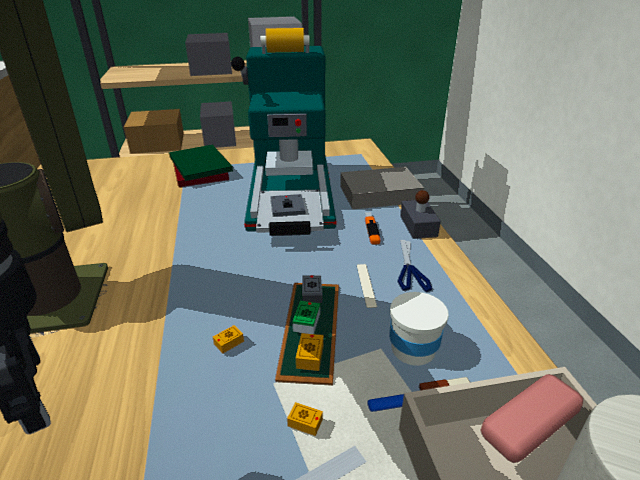

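Top view: the rack lies around pixel (405,255), with the grey, green and large brass die (445,262) on it. Two smaller brass dies lie loose at (412,319) and (493,274). The bed is pulled out with its plate at (243,243). Next I rectify the die and the plate for their angles.

```bash
cat > h.py <<'E'
from station import *
import cv2, numpy as np
def proj(f,P):
    T=np.array(f["T"]);p=(np.atleast_2d(P)-T[:3,3])@T[:3,:3]
    return np.stack([f["cx"]+f["fx"]*p[:,0]/-p[:,2], f["cy"]-f["fy"]*p[:,1]/-p[:,2]],1)
def warp(f,c,z,half=.07,n=400):
    # output: col = +x world, row = -y world
    x,y=c;W=np.array([[x-half,y+half,z],[x+half,y+half,z],[x+half,y-half,z],[x-half,y-half,z]])
    H=cv2.getPerspectiveTransform(proj(f,W).astype(np.float32),np.float32([[0,0],[n,0],[n,n],[0,n]]))
    return cv2.warpPerspective(f["image"],H,(n,n),flags=cv2.INTER_CUBIC)
def w2(px,c,half=.07,n=400):
    px=np.atleast_2d(px); return np.stack([c[0]-half+px[:,0]*2*half/n, c[1]+half-px[:,1]*2*half/n],1)
E
python3 - <<'E'
from h import *
rows=[]
for cam in("top","side"):
    f=grab_frame(cam)
    a=warp(f,(.518,-.283),.046);b=warp(f,(.55,.204),.068)
    rows.append(np.hstack([a,b]))
    for nm,c,z in(("brass_die",(.518,-.283),.046),("seat",(.55,.204),.068)):
        for d in silhouettes(cam,nm)[:3]:
            m=d["pixels"].astype(np.uint8)
            print(cam,nm,round(d["p"],2),m.sum(),np.argwhere(m).mean(0).round(0), cv2.minAreaRect(np.argwhere(m)[:,::-1].astype(np.float32)))
    cv2.imwrite(f"pics/w_{cam}.png",rows[-1][:,:,::-1])
E
```

```text
top brass_die 0.91 466 [262. 444.] ((443.68328857421875, 261.88690185546875), (27.310514450073242, 17.489490509033203), 19.653823852539062)
top brass_die 0.78 319 [275. 493.] ((492.3845520019531, 274.9230651855469), (16.086305618286133, 21.0786075592041), 33.6900634765625)
top brass_die 0.78 271 [320. 412.] ((412.576416015625, 319.64013671875), (20.510833740234375, 13.48766803741455), 61.38954162597656)
top seat 0.85 6085 [243. 247.] ((248.51400756835938, 243.7477569580078), (93.69925689697266, 69.20681762695312), 9.29330825805664)
side brass_die 0.84 530 [339. 228.] ((228.00001525878906, 339.0000305175781), (19.677396774291992, 29.516096115112305), 63.43495178222656)
side brass_die 0.69 839 [352. 309.] ((308.7026672363281, 351.7837829589844), (24.659847259521484, 36.16777801513672), 9.462322235107422)
side brass_die 0.64 824 [418. 305.] ((304.24224853515625, 418.170166015625), (33.02607345581055, 26.277265548706055), 21.03750991821289)
side seat 0.88 2710 [213. 289.] ((288.4350280761719, 212.94020080566406), (44.04511642456055, 66.31745147705078), 87.61405944824219)
```

View pics/w_top.png

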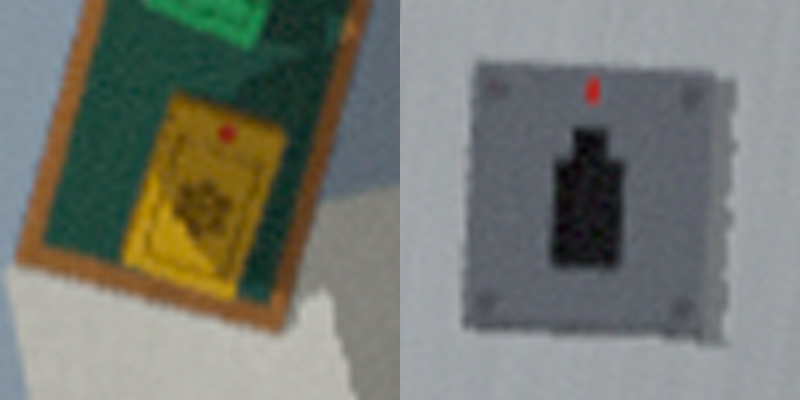

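View pics/w_side.png

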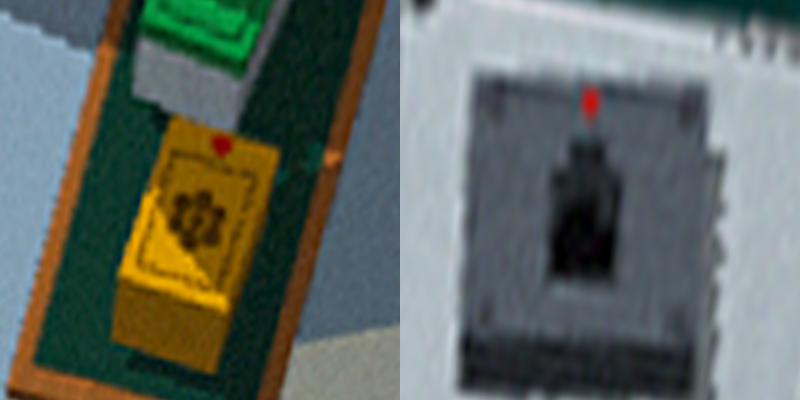

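Both cameras agree on the angles: die about 72.7°, plate about 87.4°. Between the cameras there's a constant offset of roughly 4 mm in y, so I'll work relatively from die to seat. Moving over the die now.

Emit:
play_rows(plan=[{"x": 3.23, "y": 2.03, "z": -1, "rz": 5.08, "claw": 0.4}, {"x": 3.23, "y": 2.03, "z": -1, "rz": 5.08, "claw": 0.4}, {"x": 3.23, "y": 2.03, "z": -1, "rz": 5.08, "claw": 0.4}, {"x": 3.23, "y": 2.03, "z": -1, "rz": 5.08, "claw": 0.4}, {"x": 3.23, "y": 2.03, "z": -1, "rz": 5.08, "claw": 0.4}, {"x": 3.23, "y": 2.03, "z": -1, "rz": 5.08, "claw": 0.4}, {"x": 3.23, "y": 2.03, "z": -1, "rz": 5.08, "claw": 0.4}, {"x": 3.23, "y": 2.03, "z": -1, "rz": 5.08, "claw": 0.4}, {"x": 3.23, "y": 2.03, "z": -1, "rz": 5.08, "claw": 0.4}, {"x": 3.23, "y": 2.03, "z": -1, "rz": 5.08, "claw": 0.4}], newtons=30)

```text
$.plan[0]: bad value
```

Emit:
play_rows(plan=[{"z": -2, "claw": 0.4}, {"z": -2, "claw": 0.4}, {"claw": 0.4}])

```text
$.plan[0]: bad value
```

Emit:
play_rows(plan=[{"x": 3.23, "y": 2.03, "z": -1, "rx": 0, "ry": 0, "rz": 5.08, "claw": 0.4}, {"x": 3.23, "y": 2.03, "z": -1, "rx": 0, "ry": 0, "rz": 5.08, "claw": 0.4}, {"x": 3.23, "y": 2.03, "z": -1, "rx": 0, "ry": 0, "rz": 5.08, "claw": 0.4}, {"x": 3.23, "y": 2.03, "z": -1, "rx": 0, "ry": 0, "rz": 5.08, "claw": 0.4}, {"x": 3.23, "y": 2.03, "z": -1, "rx": 0, "ry": 0, "rz": 5.08, "claw": 0.4}, {"x": 3.23, "y": 2.03, "z": -1, "rx": 0, "ry": 0, "rz": 5.08, "claw": 0.4}, {"x": 3.23, "y": 2.03, "z": -1, "rx": 0, "ry": 0, "rz": 5.08, "claw": 0.4}, {"x": 3.23, "y": 2.03, "z": -1, "rx": 0, "ry": 0, "rz": 5.08, "claw": 0.4}, {"x": 3.23, "y": 2.03, "z": -1, "rx": 0, "ry": 0, "rz": 5.08, "claw": 0.4}, {"x": 3.23, "y": 2.03, "z": -1, "rx": 0, "ry": 0, "rz": 5.08, "claw": 0.4}], newtons=30)

```text
t: 2.3
position: [0.5199, -0.2832, 0.1309]
tool_rot: [3.141, 0.0, 1.272]
wrist_force: [-0.1, -0.0, -0.0]
finger_gap: 0.0598
grip_force: 0.0
```

Emit:
play_rows(plan=[{"x": -0.1, "y": 0, "z": -3, "rx": 0, "ry": 0, "rz": 0, "claw": 0.4}, {"x": 0, "y": 0, "z": -3, "rx": 0, "ry": 0, "rz": 0, "claw": 0.4}, {"x": 0, "y": 0, "z": -2, "rx": 0, "ry": 0, "rz": 0, "claw": 0.4}, {"x": 0, "y": 0, "z": -1.1, "rx": 0, "ry": 0, "rz": 0, "claw": 0.4}, {"x": 0, "y": 0, "z": -1, "rx": 0, "ry": 0, "rz": 0, "claw": 0.4}, {"x": 0, "y": 0, "z": -1, "rx": 0, "ry": 0, "rz": 0, "claw": 0.4}, {"x": 0, "y": 0, "z": 0, "rx": 0, "ry": 0, "rz": 0, "claw": 0.4}])

```text
t: 3.0
position: [0.5171, -0.2841, 0.0195]
tool_rot: [-3.14, -0.0, 1.268]
wrist_force: [-0.6, 0.2, -0.4]
finger_gap: 0.0598
grip_force: 0.0
```

```bash
python3 - <<'E'
from h import *
f=grab_frame("side");im=f["image"][260:420,230:390]
cv2.imwrite("pics/g1.png",cv2.resize(im,(640,640)[:2] if 0 else (600,600),interpolation=cv2.INTER_CUBIC)[:,:,::-1])
E
```

```text
(no output)
```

View pics/g1.png

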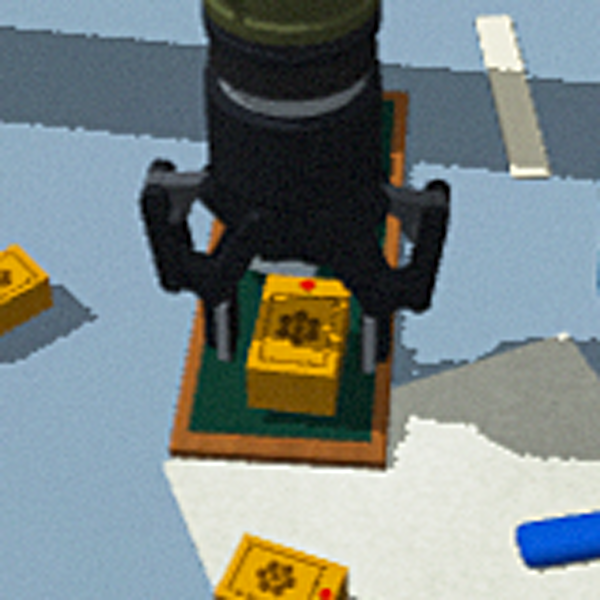

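The die sits centred between the pads, with pad tips near crop (222,355) and (370,355). Closing.

Emit:
play_rows(plan=[{"x": 0, "y": 0, "z": 0, "rx": 0, "ry": 0, "rz": 0, "claw": -0.05}, {"x": 0, "y": 0, "z": 0, "rx": 0, "ry": 0, "rz": 0, "claw": -0.3}, {"x": 0, "y": 0, "z": 0, "rx": 0, "ry": 0, "rz": 0, "claw": -0.5}, {"x": 0, "y": 0, "z": 0, "rx": 0, "ry": 0, "rz": 0, "claw": -0.5}, {"x": 0, "y": 0, "z": 0, "rx": 0, "ry": 0, "rz": 0, "claw": -0.5}, {"x": 0, "y": 0, "z": 0, "rx": 0, "ry": 0, "rz": 0, "claw": -0.5}], newtons=30)

```text
t: 3.65
position: [0.5182, -0.2847, 0.0213]
tool_rot: [3.14, 0.001, 1.268]
wrist_force: [-0.9, 0.4, 5.2]
finger_gap: 0.0397
grip_force: 32.3
```

Emit:
play_rows(plan=[{"x": 0, "y": 0, "z": 1, "rx": 0, "ry": 0, "rz": 0, "claw": -0.5}, {"x": 0, "y": 0, "z": 2, "rx": 0, "ry": 0, "rz": 0, "claw": -0.5}, {"x": 0, "y": 0, "z": 3.5, "rx": 0, "ry": 0, "rz": 0, "claw": -0.5}, {"x": 0, "y": 0, "z": 4, "rx": 0, "ry": 0, "rz": 0, "claw": -0.5}, {"x": 0, "y": 0, "z": 2.5, "rx": 0, "ry": 0, "rz": 0, "claw": -0.5}, {"x": 0, "y": 0, "z": 0, "rx": 0, "ry": 0, "rz": 0, "claw": -0.5}])

```text
t: 4.25
position: [0.52, -0.2854, 0.1544]
tool_rot: [3.134, 0.001, 1.269]
wrist_force: [0.6, -0.4, -3.6]
finger_gap: 0.0394
grip_force: 31.4
```

Emit:
play_rows(plan=[{"x": 0.26, "y": 3, "z": 0, "rx": 0, "ry": 0, "rz": 1.5, "claw": -0.5}, {"x": 0.26, "y": 4.8, "z": 0, "rx": 0, "ry": 0, "rz": 1.5, "claw": -0.5}, {"x": 0.26, "y": 4.8, "z": 0, "rx": 0, "ry": 0, "rz": 1.5, "claw": -0.5}, {"x": 0.26, "y": 4.8, "z": 0, "rx": 0, "ry": 0, "rz": 1.5, "claw": -0.5}, {"x": 0.26, "y": 4.8, "z": 0, "rx": 0, "ry": 0, "rz": 1.5, "claw": -0.5}, {"x": 0.26, "y": 4.8, "z": 0, "rx": 0, "ry": 0, "rz": 1.5, "claw": -0.5}, {"x": 0.26, "y": 4.8, "z": 0, "rx": 0, "ry": 0, "rz": 1.5, "claw": -0.5}, {"x": 0.26, "y": 4.8, "z": 0, "rx": 0, "ry": 0, "rz": 1.5, "claw": -0.5}, {"x": 0.26, "y": 4.8, "z": 0, "rx": 0, "ry": 0, "rz": 1.5, "claw": -0.5}, {"x": 0.26, "y": 3.5, "z": 0, "rx": 0, "ry": 0, "rz": 1.2, "claw": -0.5}])

```text
t: 5.25
position: [0.5419, 0.1675, 0.1481]
tool_rot: [-3.138, 0.0, 1.528]
wrist_force: [0.1, -0.0, -3.6]
finger_gap: 0.0395
grip_force: 31.4
```

Emit:
play_rows(plan=[{"x": 0, "y": 2, "z": 0, "rx": 0, "ry": 0, "rz": 0, "claw": -0.5}, {"x": 0, "y": 1.6, "z": 0, "rx": 0, "ry": 0, "rz": 0, "claw": -0.5}, {"x": 0, "y": 0, "z": 0, "rx": 0, "ry": 0, "rz": 0, "claw": -0.5}, {"x": 0, "y": 0, "z": 0, "rx": 0, "ry": 0, "rz": 0, "claw": -0.5}])

```text
t: 5.65
position: [0.5428, 0.2001, 0.1492]
tool_rot: [-3.14, 0.002, 1.525]
wrist_force: [-0.1, -1.0, -2.5]
finger_gap: 0.0394
grip_force: 31.3
```

Emit:
play_rows(plan=[{"x": 0.15, "y": 0.1, "z": -2, "rx": 0, "ry": 0, "rz": 0, "claw": -0.5}, {"x": 0, "y": 0, "z": -2, "rx": 0, "ry": 0, "rz": 0, "claw": -0.5}, {"x": 0, "y": 0, "z": -1.5, "rx": 0, "ry": 0, "rz": 0, "claw": -0.5}, {"x": 0, "y": 0, "z": 0, "rx": 0, "ry": 0, "rz": 0, "claw": -0.5}, {"x": 0, "y": 0, "z": 0, "rx": 0, "ry": 0, "rz": 0, "claw": -0.5}])

```text
t: 6.15
position: [0.5449, 0.2005, 0.0953]
tool_rot: [-3.141, 0.001, 1.523]
wrist_force: [1.2, -1.0, -3.7]
finger_gap: 0.0395
grip_force: 31.3
```

```bash
python3 - <<'E'
from h import *
o=[]
f=grab_frame("side");o.append(cv2.resize(f["image"][150:250,240:340],(400,400),interpolation=cv2.INTER_CUBIC))
# rectified on the top face of the held die (z=.094-.0113+.036)
z=status.sense()["position"][2]; print(z)
o.append(warp(f,(.545,.201),z-.0113+.036))
cv2.imwrite("pics/s2.png",np.hstack(o)[:,:,::-1])
E
```

```text
0.09593441072036743
```

View pics/s2.png

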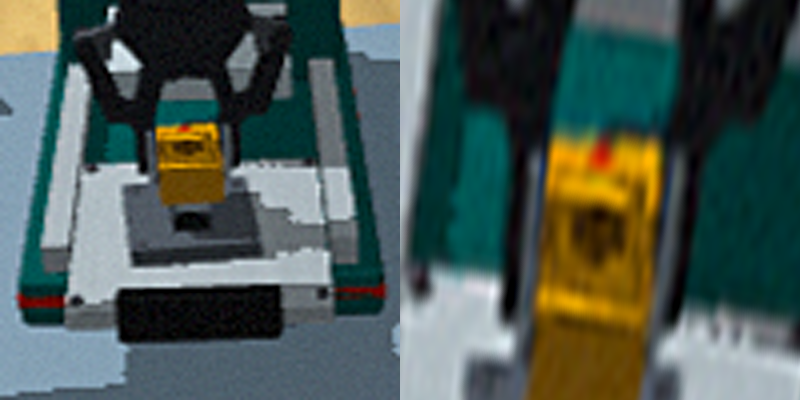

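The side view shows the die hanging level just over the plate, with its pocket at crop (190,220). Now I feel downward.

Emit:
play_rows(plan=[{"x": -0.03, "y": 0.1, "z": -0.5, "rx": 0, "ry": 0, "rz": 0, "claw": -0.5}, {"x": 0, "y": 0, "z": -0.3, "rx": 0, "ry": 0, "rz": 0, "claw": -0.5}, {"x": 0, "y": 0, "z": 0, "rx": 0, "ry": 0, "rz": 0, "claw": -0.5}, {"x": 0, "y": 0, "z": 0, "rx": 0, "ry": 0, "rz": 0, "claw": -0.5}])

```text
t: 6.6
position: [0.5448, 0.2029, 0.0874]
tool_rot: [3.142, 0.0, 1.525]
wrist_force: [0.3, 0.3, -3.8]
finger_gap: 0.0395
grip_force: 31.4
```

Emit:
play_rows(plan=[{"x": 0, "y": 0, "z": -0.2, "rx": 0, "ry": 0, "rz": 0, "claw": -0.5}, {"x": 0, "y": 0, "z": -0.2, "rx": 0, "ry": 0, "rz": 0, "claw": -0.5}, {"x": 0, "y": 0, "z": 0, "rx": 0, "ry": 0, "rz": 0, "claw": -0.5}])

```text
t: 6.9
position: [0.5445, 0.2028, 0.0829]
tool_rot: [-3.141, 0.0, 1.525]
wrist_force: [0.7, 1.4, -2.8]
finger_gap: 0.0396
grip_force: 31.4
```

Emit:
play_rows(plan=[{"x": 0, "y": 0, "z": -0.1, "rx": 0, "ry": 0, "rz": 0, "claw": -0.5}, {"x": 0, "y": 0, "z": -0.1, "rx": 0, "ry": 0, "rz": 0, "claw": -0.5}, {"x": 0, "y": 0, "z": 0, "rx": 0, "ry": 0, "rz": 0, "claw": -0.5}])

```text
t: 7.2
position: [0.5447, 0.2028, 0.0812]
tool_rot: [-3.141, 0.0, 1.525]
wrist_force: [0.4, 0.8, -3.9]
finger_gap: 0.0392
grip_force: 31.4
```

Emit:
play_rows(plan=[{"x": 0, "y": 0, "z": -0.1, "rx": 0, "ry": 0, "rz": 0, "claw": -0.5}, {"x": 0, "y": 0, "z": -0.1, "rx": 0, "ry": 0, "rz": 0, "claw": -0.5}, {"x": 0, "y": 0, "z": 0, "rx": 0, "ry": 0, "rz": 0, "claw": -0.5}])

```text
t: 7.5
position: [0.5447, 0.2028, 0.0791]
tool_rot: [-3.141, 0.0, 1.525]
wrist_force: [0.4, -0.6, -3.7]
finger_gap: 0.0398
grip_force: 31.4
```

Emit:
play_rows(plan=[{"x": 0, "y": 0, "z": -0.1, "rx": 0, "ry": 0, "rz": 0, "claw": -0.5}, {"x": 0, "y": 0, "z": -0.1, "rx": 0, "ry": 0, "rz": 0, "claw": -0.5}, {"x": 0, "y": 0, "z": 0, "rx": 0, "ry": 0, "rz": 0, "claw": -0.5}])

```text
t: 7.8
position: [0.5447, 0.2028, 0.0771]
tool_rot: [-3.141, 0.0, 1.525]
wrist_force: [0.3, -0.0, -3.1]
finger_gap: 0.0398
grip_force: 31.4
```

Emit:
play_rows(plan=[{"x": 0, "y": 0, "z": -0.1, "rx": 0, "ry": 0, "rz": 0, "claw": -0.5}, {"x": 0, "y": 0, "z": -0.1, "rx": 0, "ry": 0, "rz": 0, "claw": -0.5}, {"x": 0, "y": 0, "z": 0, "rx": 0, "ry": 0, "rz": 0, "claw": -0.5}])

```text
t: 8.1
position: [0.5447, 0.2028, 0.0751]
tool_rot: [-3.141, 0.0, 1.525]
wrist_force: [0.7, 1.1, -3.8]
finger_gap: 0.0392
grip_force: 31.4
```

Emit:
play_rows(plan=[{"x": 0, "y": 0, "z": -0.1, "rx": 0, "ry": 0, "rz": 0, "claw": -0.5}, {"x": 0, "y": 0, "z": 0, "rx": 0, "ry": 0, "rz": 0, "claw": -0.5}])

```text
t: 8.3
position: [0.5447, 0.2028, 0.0742]
tool_rot: [-3.141, 0.0, 1.525]
wrist_force: [-0.3, 0.0, -4.1]
finger_gap: 0.0391
grip_force: 31.4
```

Emit:
play_rows(plan=[{"x": 0, "y": 0, "z": -0.1, "rx": 0, "ry": 0, "rz": 0, "claw": -0.5}, {"x": 0, "y": 0, "z": 0, "rx": 0, "ry": 0, "rz": 0, "claw": -0.5}])

```text
t: 8.5
position: [0.5447, 0.2028, 0.0732]
tool_rot: [-3.141, 0.0, 1.525]
wrist_force: [-0.1, -0.0, -2.9]
finger_gap: 0.0394
grip_force: 31.4
```

Emit:
play_rows(plan=[{"x": 0, "y": 0, "z": -0.1, "rx": 0, "ry": 0, "rz": 0, "claw": -0.5}, {"x": 0, "y": 0, "z": 0, "rx": 0, "ry": 0, "rz": 0, "claw": -0.5}])

```text
t: 8.7
position: [0.5447, 0.2028, 0.0722]
tool_rot: [-3.141, 0.0, 1.525]
wrist_force: [0.3, 0.3, -3.9]
finger_gap: 0.0392
grip_force: 31.4
```

Emit:
play_rows(plan=[{"x": 0, "y": 0, "z": -0.1, "rx": 0, "ry": 0, "rz": 0, "claw": -0.5}, {"x": 0, "y": 0, "z": 0, "rx": 0, "ry": 0, "rz": 0, "claw": -0.5}])

```text
t: 8.9
position: [0.5449, 0.2028, 0.0713]
tool_rot: [3.141, -0.0, 1.525]
wrist_force: [-0.3, -0.2, -4.0]
finger_gap: 0.0392
grip_force: 31.4
```

Emit:
play_rows(plan=[{"x": 0, "y": 0, "z": -0.1, "rx": 0, "ry": 0, "rz": 0, "claw": -0.5}, {"x": 0, "y": 0, "z": 0, "rx": 0, "ry": 0, "rz": 0, "claw": -0.5}])

```text
t: 9.1
position: [0.5449, 0.2029, 0.0712]
tool_rot: [3.141, -0.0, 1.525]
wrist_force: [-1.7, -0.7, 3.9]
finger_gap: 0.0394
grip_force: 32.1
```

Emit:
play_rows(plan=[{"x": 0, "y": 0, "z": -0.1, "rx": 0, "ry": 0, "rz": 0, "claw": -0.5}, {"x": 0, "y": 0, "z": 0, "rx": 0, "ry": 0, "rz": 0, "claw": -0.5}])

```text
t: 9.3
position: [0.5449, 0.2029, 0.0712]
tool_rot: [3.14, -0.001, 1.525]
wrist_force: [-4.5, -2.0, 10.6]
finger_gap: 0.0396
grip_force: 32.9
```

```bash
python3 - <<'E'
from h import *
f=grab_frame("side")
cv2.imwrite("pics/s3.png",cv2.resize(f["image"][165:245,250:330],(600,600),interpolation=cv2.INTER_CUBIC)[:,:,::-1])
E
```

```text
(no output)
```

View pics/s3.png

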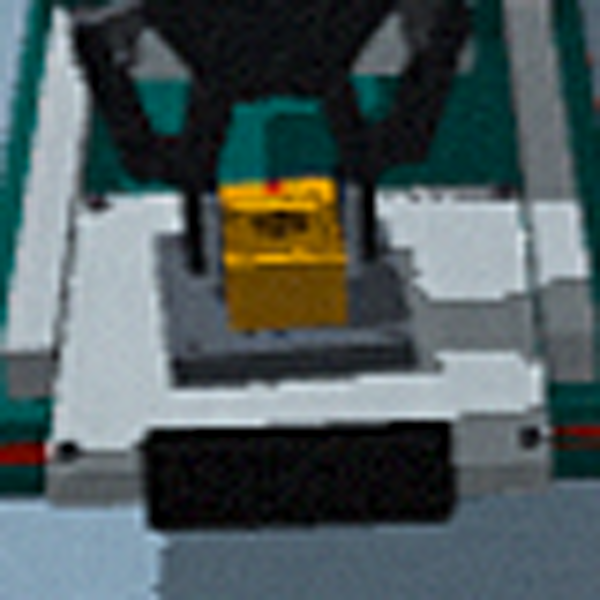

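The contact came at TCP z = 0.071. In the picture the block's front bottom edge is at crop row 330 and the plate's front top edge at about 355. I'll check that against seated versus on-rim.

```bash
python3 - <<'E'
from h import *
f=grab_frame("side")
c=np.array([.5445,.201]);a=1.525;u=np.array([np.cos(a),np.sin(a)])
P=lambda d,z:((proj(f,[*(c+u*d),z])[0]-[250,165])*7.5).round(0)
print("plate front",P(-.046,.068),"plate back",P(.046,.068),"plate front bottom",P(-.046,.056))
for n,z in(("seated",.068),("rim",.078)): print(n,"front bottom",P(-.03,z),"front top",P(-.03,z+.026),"back top",P(.03,z+.026))
E
```

```text
plate front [289. 346.] plate back [266. 222.] plate front bottom [290. 377.]
seated front bottom [284. 324.] front top [281. 256.] back top [266. 177.]
rim front bottom [283. 298.] front top [280. 229.] back top [265. 151.]
```

The observed block edges (262/330) match seated (256/324, the whole image offset by about 6) and not on-rim (229/298). So it's home. Releasing.

Emit:
play_rows(plan=[{"x": 0, "y": 0, "z": 0.15, "rx": 0, "ry": 0, "rz": 0, "claw": -0.5}, {"x": 0, "y": 0, "z": 0, "rx": 0, "ry": 0, "rz": 0, "claw": 0.1}, {"x": 0, "y": 0, "z": 0, "rx": 0, "ry": 0, "rz": 0, "claw": 0.4}, {"x": 0, "y": 0, "z": 0, "rx": 0, "ry": 0, "rz": 0, "claw": 0.4}, {"x": 0, "y": 0, "z": 0, "rx": 0, "ry": 0, "rz": 0, "claw": 0.4}, {"x": 0, "y": 0, "z": 0, "rx": 0, "ry": 0, "rz": 0, "claw": 0.4}])

```text
t: 10.0
position: [0.5449, 0.2029, 0.0707]
tool_rot: [-3.142, -0.0, 1.525]
wrist_force: [0.7, -0.6, -1.1]
finger_gap: 0.0598
grip_force: 0.0
```

Emit:
play_rows(plan=[{"x": 0, "y": 0, "z": 1, "rx": 0, "ry": 0, "rz": 0, "claw": 0.4}, {"x": 0, "y": 0, "z": 3, "rx": 0, "ry": 0, "rz": 0, "claw": 0.4}, {"x": 0, "y": 0, "z": 4, "rx": 0, "ry": 0, "rz": 0, "claw": 0.4}, {"x": 0, "y": -4, "z": 2, "rx": 0, "ry": 0, "rz": 0, "claw": 0.4}, {"x": 0, "y": -5, "z": 0, "rx": 0, "ry": 0, "rz": 0, "claw": -0.5}, {"x": 0, "y": -5, "z": 0, "rx": 0, "ry": 0, "rz": 0, "claw": -1}, {"x": 0, "y": -5, "z": 0, "rx": 0, "ry": 0, "rz": 0, "claw": -1}, {"x": 0, "y": 0, "z": 0, "rx": 0, "ry": 0, "rz": 0, "claw": -1}])

```text
t: 10.8
position: [0.5447, 0.0073, 0.1718]
tool_rot: [3.14, 0.002, 1.517]
wrist_force: [0.1, 0.2, -0.2]
finger_gap: 0.0015
grip_force: 0.0
```

```bash
python3 - <<'E'
from h import *
f=grab_frame("side");g=grab_frame("top")
cv2.imwrite("pics/s4.png",np.hstack([cv2.resize(f["image"][165:245,250:330],(400,400),interpolation=cv2.INTER_CUBIC),warp(g,(.54,.17),.078,.1)])[:,:,::-1])
for c in("side","top"):
  for n in("bed_pull","brass_die"): print(c,n,[(round(d["p"],2),np.round(d["point"],4).tolist()) for d in tip_of(c,n)[:4]])
  for d in tip_of(c,"bone_folder")[:1]: print(d)
E
```

```text
side bed_pull [(0.84, [0.5336, 0.0926, 0.0743])]
side brass_die [(0.69, [0.4903, -0.4088, -0.001]), (0.68, [0.546, 0.2018, 0.0546]), (0.6, [0.3763, -0.2126, 0.0008])]
{'point': [0.6821, -0.0853, -0.0053], 'p': 0.95}
top bed_pull [(0.97, [0.5328, 0.0879, 0.0788])]
top brass_die [(0.82, [0.5436, 0.2072, 0.06]), (0.75, [0.4898, -0.408, 0.0003]), (0.74, [0.3792, -0.2107, 0.0002]), (0.51, [0.676, -0.0838, -0.0011])]
{'point': [0.678, -0.0843, -0.0026], 'p': 0.62}
```

View pics/s4.png

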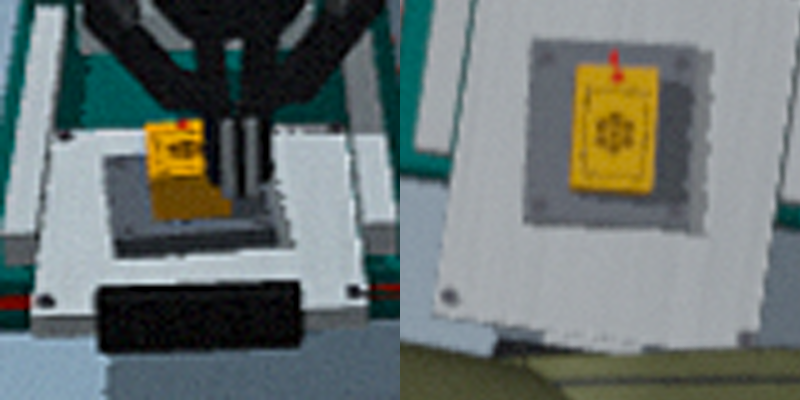

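The die sits flat in the plate with its red dot towards the machine. The press x axis points at about 83° (bed edges from the top). I'll go down in front of the pull bar with closed fingers and push.

Emit:
play_rows(plan=[{"x": -0.7, "y": 1, "z": -2, "rx": 0, "ry": 0, "rz": -3.7, "claw": -1}, {"x": -0.7, "y": 1, "z": -3, "rx": 0, "ry": 0, "rz": 0, "claw": -1}, {"x": 0, "y": 1, "z": -3, "rx": 0, "ry": 0, "rz": 0, "claw": -1}, {"x": 0, "y": 1, "z": -3, "rx": 0, "ry": 0, "rz": 0, "claw": -1}, {"x": 0, "y": 0, "z": 0, "rx": 0, "ry": 0, "rz": 0, "claw": -1}])

```text
t: 11.7
position: [0.5271, 0.0542, 0.0573]
tool_rot: [-3.134, 0.001, 1.464]
wrist_force: [-0.7, -0.0, 0.2]
finger_gap: 0.0005
grip_force: 0.0
```

Emit:
play_rows(plan=[{"x": 0.1, "y": 1, "z": 0, "rx": 0, "ry": 0, "rz": 0, "claw": -1}, {"x": 0.1, "y": 0.6, "z": 0, "rx": 0, "ry": 0, "rz": 0, "claw": -1}, {"x": 0.06, "y": 0.5, "z": 0, "rx": 0, "ry": 0, "rz": 0, "claw": -1}, {"x": 0.06, "y": 0.5, "z": 0, "rx": 0, "ry": 0, "rz": 0, "claw": -1}, {"x": 0.06, "y": 0.5, "z": 0, "rx": 0, "ry": 0, "rz": 0, "claw": -1}, {"x": 0.06, "y": 0.5, "z": 0, "rx": 0, "ry": 0, "rz": 0, "claw": -1}])

```text
t: 12.3
position: [0.5367, 0.0865, 0.0625]
tool_rot: [3.138, 0.005, 1.459]
wrist_force: [0.5, -7.6, 1.6]
finger_gap: 0.0002
grip_force: 3.9
```

Emit:
play_rows(plan=[{"x": 0.12, "y": 1, "z": 0, "rx": 0, "ry": 0, "rz": 0, "claw": -1}, {"x": 0.12, "y": 1, "z": 0, "rx": 0, "ry": 0, "rz": 0, "claw": -1}, {"x": 0.12, "y": 1, "z": 0, "rx": 0, "ry": 0, "rz": 0, "claw": -1}, {"x": 0.12, "y": 1, "z": 0, "rx": 0, "ry": 0, "rz": 0, "claw": -1}, {"x": 0.12, "y": 1, "z": 0, "rx": 0, "ry": 0, "rz": 0, "claw": -1}, {"x": 0.12, "y": 1, "z": 0, "rx": 0, "ry": 0, "rz": 0, "claw": -1}, {"x": 0.12, "y": 1, "z": 0, "rx": 0, "ry": 0, "rz": 0, "claw": -1}, {"x": 0.12, "y": 1, "z": 0, "rx": 0, "ry": 0, "rz": 0, "claw": -1}])

```text
t: 13.1
position: [0.5478, 0.1663, 0.0626]
tool_rot: [3.135, 0.006, 1.458]
wrist_force: [4.1, -9.3, -1.3]
finger_gap: 0.0
grip_force: 4.3
```

Emit:
play_rows(plan=[{"x": 0.12, "y": 1, "z": 0, "rx": 0, "ry": 0, "rz": 0, "claw": -1}, {"x": 0.12, "y": 1, "z": 0, "rx": 0, "ry": 0, "rz": 0, "claw": -1}, {"x": 0.12, "y": 1, "z": 0, "rx": 0, "ry": 0, "rz": 0, "claw": -1}, {"x": 0.06, "y": 0.5, "z": 0, "rx": 0, "ry": 0, "rz": 0, "claw": -1}, {"x": 0, "y": 0, "z": 0, "rx": 0, "ry": 0, "rz": 0, "claw": -1}])

```text
t: 13.6
position: [0.5518, 0.2036, 0.0627]
tool_rot: [3.136, 0.001, 1.46]
wrist_force: [2.2, -4.2, 0.3]
finger_gap: -0.0001
grip_force: 1.6
```

```bash
python3 - <<'E'
from h import *
f=grab_frame("side")
cv2.imwrite("pics/s5.png",cv2.resize(f["image"][100:240,220:360],(600,600),interpolation=cv2.INTER_CUBIC)[:,:,::-1])
E
```

```text
(no output)
```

View pics/s5.png

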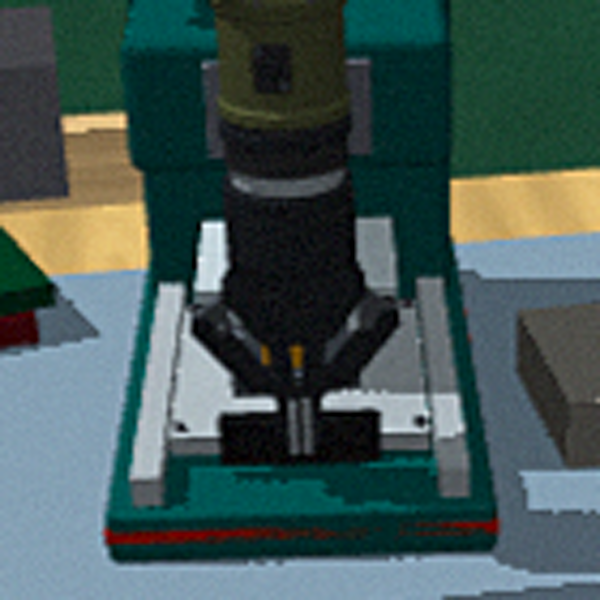

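The bed is most of the way in, with the fingers centred on the bar (crop 300,430) and the arm clear of the head. Continuing slowly.

Emit:
play_rows(plan=[{"x": 0.06, "y": 0.5, "z": 0, "rx": 0, "ry": 0, "rz": 0, "claw": -1}, {"x": 0.06, "y": 0.5, "z": 0, "rx": 0, "ry": 0, "rz": 0, "claw": -1}, {"x": 0.06, "y": 0.5, "z": 0, "rx": 0, "ry": 0, "rz": 0, "claw": -1}, {"x": 0.06, "y": 0.5, "z": 0, "rx": 0, "ry": 0, "rz": 0, "claw": -1}, {"x": 0, "y": 0, "z": 0, "rx": 0, "ry": 0, "rz": 0, "claw": -1}])

```text
t: 14.15
position: [0.5532, 0.2234, 0.0625]
tool_rot: [3.138, 0.001, 1.46]
wrist_force: [1.0, -3.8, 0.8]
finger_gap: 0.0001
grip_force: 1.9
```

Emit:
play_rows(plan=[{"x": 0.04, "y": 0.3, "z": 0, "rx": 0, "ry": 0, "rz": 0, "claw": -1}, {"x": 0.04, "y": 0.3, "z": 0, "rx": 0, "ry": 0, "rz": 0, "claw": -1}, {"x": 0.04, "y": 0.3, "z": 0, "rx": 0, "ry": 0, "rz": 0, "claw": -1}])

```text
t: 14.45
position: [0.5536, 0.2274, 0.0624]
tool_rot: [3.137, 0.011, 1.457]
wrist_force: [1.1, -21.6, 10.7]
finger_gap: -0.0
grip_force: 10.7
```

Emit:
play_rows(plan=[{"x": 0.04, "y": 0.3, "z": 0, "rx": 0, "ry": 0, "rz": 0, "claw": -1}, {"x": 0.02, "y": 0.2, "z": 0, "rx": 0, "ry": 0, "rz": 0, "claw": -1}])

```text
t: 14.65
position: [0.5535, 0.2274, 0.0625]
tool_rot: [3.137, 0.021, 1.455]
wrist_force: [0.0, -32.1, 14.6]
finger_gap: -0.0005
grip_force: 15.8
```

Emit:
play_rows(plan=[{"x": -0.1, "y": -1, "z": 0, "rx": 0, "ry": 0, "rz": 0, "claw": -1}, {"x": -0.2, "y": -2, "z": 0, "rx": 0, "ry": 0, "rz": 0, "claw": -1}, {"x": -0.4, "y": -4, "z": 0, "rx": 0, "ry": 0, "rz": 0, "claw": -1}, {"x": 0, "y": -4, "z": 3, "rx": 0, "ry": 0, "rz": 0, "claw": -1}, {"x": -3, "y": -3, "z": 2, "rx": 0, "ry": 0, "rz": 0, "claw": -1}, {"x": -4, "y": -3, "z": 0, "rx": 0, "ry": 0, "rz": 0, "claw": -1}, {"x": -4, "y": -3, "z": 0, "rx": 0, "ry": 0, "rz": 0, "claw": -1}, {"x": -4, "y": -3, "z": 0, "rx": 0, "ry": 0, "rz": 0, "claw": -1}, {"x": 0, "y": 0, "z": 0, "rx": 0, "ry": 0, "rz": 0, "claw": -1}])

```text
t: 15.55
position: [0.3879, 0.0063, 0.1101]
tool_rot: [-3.133, 0.0, 1.457]
wrist_force: [-0.5, 0.3, -0.7]
finger_gap: 0.0001
grip_force: 0.0
```

```bash
python3 - <<'E'
from h import *
f=grab_frame("side");g=grab_frame("top")
cv2.imwrite("pics/s6.png",np.hstack([cv2.resize(f["image"][100:240,220:360],(400,400),interpolation=cv2.INTER_CUBIC),cv2.resize(g["image"][150:290,150:290],(400,400),interpolation=cv2.INTER_CUBIC)])[:,:,::-1])
for c in("side","top"):
  for n in("bed_pull","brass_die","press"): print(c,n,[(round(d["p"],2),np.round(d["point"],4).tolist()) for d in tip_of(c,n)[:4]])
E
```

```text
side bed_pull [(0.65, [0.5572, 0.2464, 0.0752])]
side brass_die [(0.61, [0.4888, -0.41, 0.0034]), (0.6, [0.5642, 0.3649, 0.0552]), (0.6, [0.376, -0.2102, 0.0002])]
side press [(0.84, [0.5775, 0.4112, 0.0058])]
top bed_pull [(0.8, [0.5536, 0.2454, 0.0775])]
top brass_die [(0.69, [0.4924, -0.4091, -0.0016]), (0.67, [0.3748, -0.2104, -0.0006])]
top press [(0.45, [0.5251, -0.1972, 0.0094])]
```

View pics/s6.png

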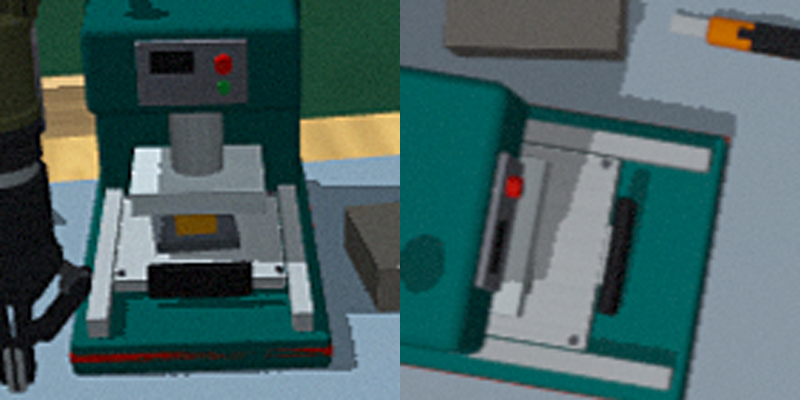

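The bar travelled about 157 mm and then stopped hard at 32 N. The die sits flat under the middle of the head, at about -48 mm in press x with the head centre at -52 mm. The arm is clear, so I'm handing in.

```bash
python3 -c "
from station import *
print(manip.close_job())"
```

```text
the job is handed in; nothing more can be done
None
```

The largest brass die is seated in the pocket with its key in the slot and let go, the bed is pushed in until it stopped hard, and the job is handed in; the hand-in call gave no verdict, and I judged "fully seated" and "fully home" from the camera pictures and the push force.

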